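Finish the crossed slat stack and hold the carrier up for scanning

TASK

Lay the two loose pale slats on the blue carrier across its two dark slats, one on each side of the black-topped post, square to the dark slats and near their ends, so that the four cross like a log cabin; set them down, do not drop them. Then grip the carrier by the black head of its post, lift it about 10 cm clear of the bench with all four slats aboard, and finish while still holding it there, level and steady, so that its underside can be scanned. Leave the scanner, pen cup and red lock bin alone.

Things in the scene. Friction and masses are not known exactly. Their poses are not given: they have to be found in the camera images.
- carrier: blue board 220 x 220 x 10 mm, loose on the bench, about 0.4 kg, with an upright steel post (18 mm diameter) in its middle ending in a black head. Origin: centre of its underside; z up. The dark slats lie along its x axis at y = +75 and -75 mm (within 5). The pale ones belong along its y axis at about x = +75 and -75 mm, centred, undersides 28 mm above this origin
- grip (a point): centre of the black head of the post, 30 x 30 mm square, sides parallel to the board's, 60 to 98 mm above the bench at the start; this point is 79 mm above the carrier's underside; the carrier balances about the post
- low_a: dark wooden slat 190 x 24 x 18 mm (length along its x, width y, height z), lying loose on the carrier on its +y side; origin at the centre of its underside
- low_b: dark wooden slat, the same size, lying loose on the carrier on its -y side; origin at the centre of its underside
- slat_a: pale wooden slat 190 x 24 x 18 mm (length along its x, width y, height z), about 57 g, lying flat on the bench; origin at the centre of its underside
- slat_b: second pale wooden slat, the same as slat_a; they are interchangeable
- scanner: bystander: orange hand-held scanner lying on the bench, about 150 x 100 mm, 42 mm high; origin on its underside
- pen_cup: bystander: black pen cup, 72 mm diameter, 90 mm high, pens reaching up to 140 mm; origin at the centre of its underside
- lock_bin: bystander: red open bin 140 x 110 x 45 mm full of small locks; origin at the centre of its underside

How it is judged:
On the way, in this order (a step that is already met when the one before it is completed fails the run):
1. both pale slats lie crosswise on the dark ones, let go and at rest, the carrier still standing on the bench ((((x of slat_a in the frame of carrier between 0.045 and 0.1 m and y of slat_a in the frame of carrier between -0.03 and 0.03 m and z of slat_a in the frame of carrier between 0.023 and 0.033 m and angle between the x axis of slat_a and the y axis of carrier, either way round below 0.21 rad) and (x of slat_b in the frame of carrier between -0.1 and -0.045 m and y of slat_b in the frame of carrier between -0.03 and 0.03 m and z of slat_b in the frame of carrier between 0.023 and 0.033 m and angle between the x axis of slat_b and the y axis of carrier, either way round below 0.21 rad)) or ((x of slat_a in the frame of carrier between -0.1 and -0.045 m and y of slat_a in the frame of carrier between -0.03 and 0.03 m and z of slat_a in the frame of carrier between 0.023 and 0.033 m and angle between the x axis of slat_a and the y axis of carrier, either way round below 0.21 rad) and (x of slat_b in the frame of carrier between 0.045 and 0.1 m and y of slat_b in the frame of carrier between -0.03 and 0.03 m and z of slat_b in the frame of carrier between 0.023 and 0.033 m and angle between the x axis of slat_b and the y axis of carrier, either way round below 0.21 rad))) and y of low_a in the frame of carrier between 0.045 and 0.1 m and x of low_a in the frame of carrier between -0.03 and 0.03 m and z of low_a in the frame of carrier between 0.005 and 0.015 m and angle between the x axis of each of low_a, low_b and the x axis of carrier, either way round below 0.21 rad and y of low_b in the frame of carrier between -0.1 and -0.045 m and x of low_b in the frame of carrier between -0.03 and 0.03 m and z of low_b in the frame of carrier between 0.005 and 0.015 m and contact force between the fingers and slat_a below 0.1 N and contact force between the fingers and slat_b below 0.1 N and contact force between the fingers and low_a below 0.1 N and contact force between the fingers and low_b below 0.1 N and height (world z) of carrier below 0.004 m and linear speed of each of slat_a, slat_b below 0.03 m/s), for 0.2 s.
2. the carrier is lifted clear of the bench by its post, level, with all four slats in place ((((x of slat_a in the frame of carrier between 0.045 and 0.1 m and y of slat_a in the frame of carrier between -0.03 and 0.03 m and z of slat_a in the frame of carrier between 0.023 and 0.033 m and angle between the x axis of slat_a and the y axis of carrier, either way round below 0.21 rad) and (x of slat_b in the frame of carrier between -0.1 and -0.045 m and y of slat_b in the frame of carrier between -0.03 and 0.03 m and z of slat_b in the frame of carrier between 0.023 and 0.033 m and angle between the x axis of slat_b and the y axis of carrier, either way round below 0.21 rad)) or ((x of slat_a in the frame of carrier between -0.1 and -0.045 m and y of slat_a in the frame of carrier between -0.03 and 0.03 m and z of slat_a in the frame of carrier between 0.023 and 0.033 m and angle between the x axis of slat_a and the y axis of carrier, either way round below 0.21 rad) and (x of slat_b in the frame of carrier between 0.045 and 0.1 m and y of slat_b in the frame of carrier between -0.03 and 0.03 m and z of slat_b in the frame of carrier between 0.023 and 0.033 m and angle between the x axis of slat_b and the y axis of carrier, either way round below 0.21 rad))) and y of low_a in the frame of carrier between 0.045 and 0.1 m and x of low_a in the frame of carrier between -0.03 and 0.03 m and z of low_a in the frame of carrier between 0.005 and 0.015 m and angle between the x axis of each of low_a, low_b and the x axis of carrier, either way round below 0.21 rad and y of low_b in the frame of carrier between -0.1 and -0.045 m and x of low_b in the frame of carrier between -0.03 and 0.03 m and z of low_b in the frame of carrier between 0.005 and 0.015 m and height (world z) of carrier above 0.06 m and angle between carrier's own z axis and vertical below 0.1 rad and contact force between the fingers and carrier above 3 N), for 0.2 s.
At the end, for the whole second after the job is handed in: Fingers hold the carrier (over 3 N) 60-160 mm up, touching nothing else, tilt under 0.1 rad, under 20 mm/s and 0.1 rad/s. Dark pair on the board, pale pair crosswise on it, fingers off them: centres 45-100 mm each side of the post, centred within 30 mm, square within 0.21 rad, heights within 5 mm (all of step 2 and contact force between the fingers and slat_a below 0.1 N and contact force between the fingers and slat_b below 0.1 N and contact force between the fingers and low_a below 0.1 N and contact force between the fingers and low_b below 0.1 N and height (world z) of carrier below 0.16 m and linear speed of carrier below 0.02 m/s and angular speed of carrier below 0.1 rad/s and contact force between carrier and scanner below 0.1 N and contact force between carrier and pen_cup below 0.1 N and contact force between carrier and lock_bin below 0.1 N); the arm keeps its last pose, push and grip.
It fails at once if a bystander is shifted more than 20 mm or tipped over (distance of any of scanner, pen_cup, lock_bin from where it was at the start of the episode above 0.02 m or angle between any of scanner, pen_cup, lock_bin's own z axis and vertical above 0.3 rad).
It fails at once if the carrier is tipped more than 0.25 rad (angle between carrier's own z axis and vertical above 0.25 rad).
It fails at once if a pale slat is dropped (falls freely faster than 0.8 m/s) ((linear speed of slat_a above 0.8 m/s and contact force between the fingers and slat_a below 0.05 N) or (linear speed of slat_b above 0.8 m/s and contact force between the fingers and slat_b below 0.05 N)).
It also fails if it takes over 64 s, if anything falls off the work surface, if the arm or the gripper's body presses on something with over 40 N, if the wrist force passes 120 N, or if a joint passes its speed limit or range.

ROBOT

A 6-joint arm with a two-finger parallel gripper is mounted at the origin on the work surface. World frame = base frame: x ahead of the robot, y to its left, z up, the work surface at z = 0. Lengths are in m, angles in rad, forces in N, time in s.
With the tool pointing down it reaches from about 0.425 to 0.925 m from the base axis. Payload 12.5 kg.
Tool frame: the origin (TCP) lies midway between the tips of the shut fingers; the grasp point (between the pads) lies behind it (env.tcp_to_grasp is the z of the grasp point in the tool frame, in m); z points along the fingers, y is the line along which they close (so a half turn about z gives the same grasp; the last joint's range is limited). The gripper opens to 85 mm and grips with 20 to 120 N. Pads are 22 mm wide; open, the fingers measure 114 mm over their backs; the gripper's body (76 mm by 85 mm) begins 54 mm behind the grasp point. The pads swing forward as they close: fully open they stand 13 mm farther back than shut.
Start: joints at [-1.416, 0.491, 1.559, -0, 1.092, -0.106], TCP at [0.161, -0.604, 0.231] pointing down, gripper open.
Joint ranges: [-3.1, 3.1], [-0.84, 2.19], [0.05, 2.79], [-1.13, 4.28], [0.06, 2.93], [-2.69, 2.69]. Speed limits (rad/s): [2.22, 2.22, 2.79, 3.14, 3.14, 3.14].

INTERFACE

Orientations are given as a unit quaternion [x, y, z, w].
In Python, from rig import env gives the robot as it stands.
- The arm moves only by the shell command python3 nudge.py [FORCE], which reads ROWS from standard input. ROWS is a JSON list of rows, 1 to 8 of them, each of 7 numbers: dx, dy, dz in m, then a rotation vector rx, ry, rz in rad, then the opening from 0.0 (shut) to 1.0 (fully open); each row shifts and turns the commanded pose from where the row before left it, along the tool's axes as they then stand; what a row does not reach is not made up. A row lasts 1/10 s, in which the tool goes at most 0.05 m and 0.15 rad, less where a joint would pass 70% of its speed; a pose out of reach is approached as far as the arm can. The fingers move at their own pace and stop on an object; FORCE is the grip in N (left out, the last holds). Time passes only in rows, so rows that do not move let the fingers close. It prints the time, the measured TCP pose, the force, the opening and the grip force at its end. Input that does not fit is refused with a message, and nothing moves.
- env.get_obs(): the state, without advancing time (a new reading comes with each control period).
- env.snapshot(name): name is "scene" or "top" or "wrist"; returns the picture (480x640x3 uint8, red, green, blue); there is no depth.
- env.calibration(name): a dict with "vertical_fov" (degrees; the focal length in pixels is half the picture's height over the tangent of half this angle, whatever the lens; pixels are square), "cx", "cy" (the principal point, pixels), "camera_from_world" (4x4, takes a point from world to camera coordinates). Camera axes: x right, y up, looking along -z (the intrinsics and any distortion apply to the point x, -y, -z); pixel columns grow to the right and rows downward; lengths in m; the calibration is good to about 2 mm. A picture is of the moment at which its call begins: read the wrist's pose just before it. calibration takes no time and is no camera call; for the wrist camera it gives the pose at the moment of the call.
- env.sign_off(): hands the job in; it is judged then, once.
The state is a dict: "time": time; "qpos": joint angles; "qd": joint speeds; "effort": joint torques, N m; "tool_pos": TCP position; "tool_rot": TCP orientation; "contact_force": force on the tool from outside, world axes, zero at the start; "ft_torque": the same for the moment, N m; "grip_width": opening from 0.0 (shut) to 1.0 (fully open); "gripper_force": force on a finger pad.
Only numpy, scipy, OpenCV 4.12 (cv2) and the standard library are available. Lean on these libraries where they do the work, as an engineer would, in place of code of your own. Each camera call takes 0.05 s, during which the arm holds its last target. There are 200 camera calls.

## Working session

There is one attempt and no reset: what is moved stays moved. The work goes in short steps, Python scripts to look and compute and a shell command to move; the robot and the scene stay as the last step left them, time stands still between calls to the robot, and variables do not carry over. Pictures are saved under pics/ and viewed, at most 10 in all, crops included, and the job is handed in when it is done.

```bash
ls; mkdir -p pics
python3 - <<'E'
from rig import env
import cv2
o=env.get_obs();print({k:(o[k]) for k in("time","tool_pos","tool_rot","grip_width")},env.tcp_to_grasp)
for n in("scene","top","wrist"):
    c=env.calibration(n);print(n,c)
    cv2.imwrite(f"pics/{n}0.png",env.snapshot(n)[:,:,::-1])
E
```

```text
nudge.py
pics
rig.py
{'time': 0.0, 'tool_pos': array([ 0.16114715, -0.60361438,  0.23070177]), 'tool_rot': array([ 9.91507791e-01,  1.30045938e-01, -2.90306328e-05, -5.95217632e-04]), 'grip_width': 1.0027605868176324} -0.0187
scene {'vertical_fov': 49.24037965899882, 'cx': 315.4033495606233, 'cy': 243.88336102959374, 'camera_from_world': array([[ 0.48869741,  0.8722256 , -0.01993358, -0.30071216],
       [-0.64894219,  0.37867577,  0.6599081 ,  0.34832573],
       [ 0.5831371 , -0.30955964,  0.75108186, -1.82186544],
       [ 0.        ,  0.        ,  0.        ,  1.        ]])}
top {'vertical_fov': 44.96715725946476, 'cx': 314.41368719290483, 'cy': 243.96262013297127, 'camera_from_world': array([[-0.00331502, -0.99998865, -0.00342114, -0.00436512],
       [ 0.98645308, -0.00383122,  0.1639989 , -0.61730502],
       [-0.16401015, -0.00283114,  0.98645459, -1.47056498],
       [ 0.        ,  0.        ,  0.        ,  1.        ]])}
wrist {'vertical_fov': 67.19114936407729, 'cx': 327.0473069919969, 'cy': 238.53891220401403, 'camera_from_world': array([[ 0.25749705, -0.96627812, -0.00136701, -0.62386844],
       [ 0.92078632,  0.24580273, -0.30287551,  0.03857251],
       [ 0.29299799,  0.07673082,  0.95302915, -0.38062933],
       [ 0.        ,  0.        ,  0.        ,  1.        ]])}
```

View pics/top0.png

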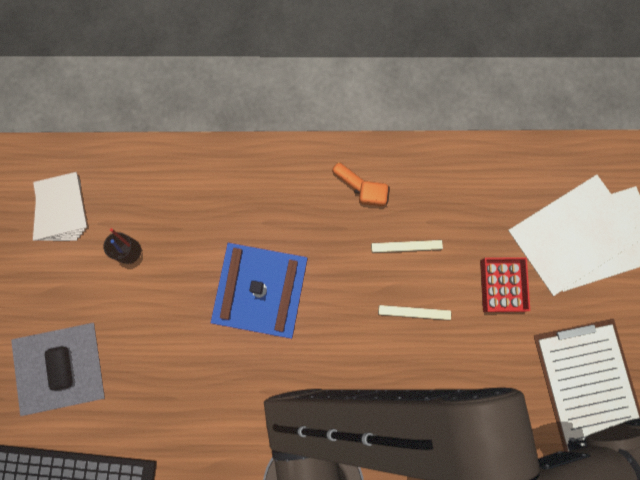

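View pics/scene0.png

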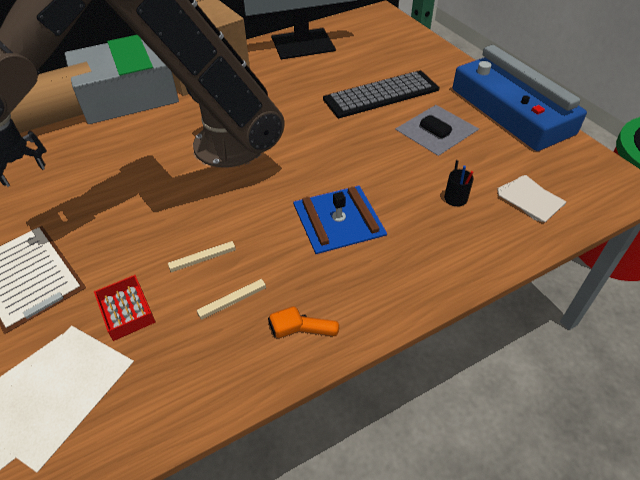

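The top view shows the carrier at about (259,289), pale slats at (407,246) and (415,313), the bin at (505,285), the scanner at (365,190) and the cup at (122,248). The scene view agrees, with slats at (202,256) and (231,298) and the head at (339,199).

```bash
cat > h.py <<'E'
import numpy as np, cv2
from rig import env
def ray(n,px,C=None):
    c=C or env.calibration(n); f=240/np.tan(np.radians(c["vertical_fov"])/2); M=c["camera_from_world"]
    d=M[:3,:3].T@np.array([(px[0]-c["cx"])/f,-(px[1]-c["cy"])/f,-1.]); return -M[:3,:3].T@M[:3,3],d
def plane(n,px,z,C=None):
    o,d=ray(n,px,C); return o+d*(z-o[2])/d[2]
def tri(r1,r2):
    A=np.c_[r1[1],-r2[1]]; s=np.linalg.lstsq(A,r2[0]-r1[0],rcond=None)[0]
    p,q=r1[0]+s[0]*r1[1],r2[0]+s[1]*r2[1]; return (p+q)/2,np.linalg.norm(p-q)
def blobs(m,amin):
    cs,_=cv2.findContours(m.astype(np.uint8),cv2.RETR_EXTERNAL,cv2.CHAIN_APPROX_NONE)
    return sorted([c for c in cs if cv2.contourArea(c)>amin],key=cv2.contourArea,reverse=True)
def masks(im):
    h,s,v=cv2.split(cv2.cvtColor(im,cv2.COLOR_RGB2HSV)); h,s,v=[a.astype(int) for a in(h,s,v)]
    return dict(pale=(v>175)&(s>15)&(s<95)&(h>18)&(h<45),blue=(h>105)&(h<130)&(s>130)&(v>60),black=(v<45),dark=((h<14)&(s>90)&(v>35)&(v<110)))
def rect(c):
    r=cv2.minAreaRect(c); return r[0],r[1],cv2.boxPoints(r)
E
python3 - <<'E'
from h import *
np.set_printoptions(precision=4,suppress=True)
I={n:cv2.imread(f"pics/{n}0.png")[:,:,::-1].copy() for n in("top","scene")}
for n in I:
    for k,a in(("pale",150),("blue",1500)):
        for c in blobs(masks(I[n])[k],a):
            ce,sz,b=rect(c); print(n,k,np.array(ce),np.array(sz),b.round(1).tolist(),cv2.contourArea(c))
            z=.018 if k=="pale" else .01
            if n=="top":print("  world",plane(n,ce,z),[plane(n,p,z)[:2].round(3).tolist() for p in b])
    m=masks(I[n])["black"]; x0,y0,x1,y1=(245,275,272,300) if n=="top" else (328,188,350,211)
    for c in blobs(m[y0:y1,x0:x1],20): print(n,"head",cv2.boundingRect(c),x0,y0)
E
```

```text
top pale [ 54.996 205.728] [57.0645 51.0718] [[24.799999237060547, 182.1999969482422], [75.0, 173.10000610351562], [85.19999694824219, 229.1999969482422], [35.0, 238.39999389648438]] 1555.0
  world [0.7307 0.6976 0.018 ] [[0.797, 0.785], [0.822, 0.649], [0.665, 0.611], [0.641, 0.745]]
top pale [414.5294 312.1176] [71.7879  9.0502] [[378.3999938964844, 313.8999938964844], [379.1000061035156, 304.8999938964844], [450.70001220703125, 310.3999938964844], [450.0, 319.3999938964844]] 577.5
  world [ 0.4401 -0.269   0.018 ] [[0.436, -0.174], [0.459, -0.176], [0.444, -0.364], [0.421, -0.361]]
top pale [406.8689 245.6805] [ 8.8277 70.0638] [[371.70001220703125, 242.89999389648438], [441.70001220703125, 239.60000610351562], [442.1000061035156, 248.5], [372.1000061035156, 251.6999969482422]] 542.5
  world [ 0.6171 -0.2541  0.018 ] [[0.625, -0.16], [0.633, -0.348], [0.609, -0.348], [0.601, -0.161]]
top pale [584.0405 420.7432] [ 9.0419 35.6746] [[565.7000122070312, 419.20001220703125], [600.9000244140625, 413.3999938964844], [602.4000244140625, 422.29998779296875], [567.2000122070312, 428.100006
[... 1277 characters left out ...]
28.0, 206.0], [547.5, 186.5], [563.5, 202.5], [544.0, 222.0]] 228.0
scene pale [ 15.9 241.3] [ 5.8138 38.0132] [[-2.4000000953674316, 247.1999969482422], [31.600000381469727, 230.1999969482422], [34.20000076293945, 235.39999389648438], [0.20000000298023224, 252.39999389648438]] 161.0
scene blue [514.0106 105.3265] [136.4174  58.4419] [[440.0, 100.0], [466.79998779296875, 48.099998474121094], [588.0, 110.5999984741211], [561.2000122070312, 162.60000610351562]] 5734.0
scene blue [339.8812 218.0502] [55.8942 82.0535] [[293.1000061035156, 201.5], [372.3999938964844, 180.60000610351562], [386.70001220703125, 234.60000610351562], [307.3999938964844, 255.5]] 2826.0
scene head (5, 4, 12, 17) 328 188
```

View pics/wrist0.png

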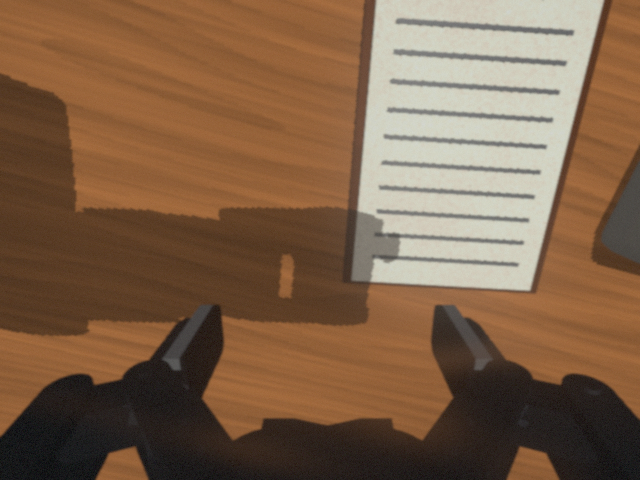

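The wrist view shows only bench, clipboard and the open fingers, with no target yet. Next I check slat heights by triangulating the two fixed views, and turn the tool so it closes across the slats.

```bash
cat >> h.py <<'E'
def go(x,y,z,th):
    o=env.get_obs(); from scipy.spatial.transform import Rotation as R
    r=R.from_quat(o["tool_rot"]); X=r.as_matrix()[:,0]; t0=np.arctan2(X[1],X[0])
    a=(th-t0+np.pi/2)%np.pi-np.pi/2   # half-turn symmetric
    t=R.from_euler("z",a)*r
    print("t %.2f"%o["time"],"yaw now %.3f q6 %.2f"%(t0,o["qpos"][5]),"rz_tool %.3f"%(-a),"shift after turning",(t.inv().apply(np.array([x,y,z])-o["tool_pos"])).round(4),"shift before",(r.inv().apply(np.array([x,y,z])-o["tool_pos"])).round(4))
E
python3 - <<'E'
from h import *
T=lambda a,b:tri(ray("top",a),ray("scene",b))
# slat end midpoints in top: near slat left/right ends; far slat
print(T((378.75,309.4),(169+64.15,243.4)),T((450.3,314.9),(168.5,265.6)))
print(T((371.9,247.3),(263.2,281.3)),T((441.9,244.),(197.9,312.9)))
im=env.snapshot("scene");print(T((257,287),(339,199.5)))
E
echo '[[0, 0, 0, 0, 0, -0.15, 1], [0, 0, 0, 0, 0, -0.15, 1], [0, 0, 0, 0, 0, -0.15, 1], [0, 0, 0, 0, 0, -0.15, 1], [0, 0, 0, 0, 0, -0.15, 1], [0, 0, 0, 0, 0, -0.15, 1], [0, 0, 0, 0, 0, -0.15, 1], [0, 0, 0, 0, 0, -0.15, 1]]' | python3 nudge.py 40
python3 -c "
from h import *
go(.440,-.269,.2,1.49)"
```

```text
(array([ 0.44779979, -0.17527018,  0.01515688]), np.float64(0.00046794182006511454)) (array([ 0.43280058, -0.36289174,  0.01512926]), np.float64(0.0009344889396075323))
(array([ 0.61376929, -0.15994405,  0.01551823]), np.float64(0.0015077349779406331)) (array([ 0.62178214, -0.34821796,  0.01588062]), np.float64(0.0006669455263720619))
(array([0.50281927, 0.14119088, 0.07946549]), np.float64(0.003187532740020724))
time: 1.0
tool_pos: [0.1612, -0.6038, 0.2311]
tool_rot: [0.743, 0.669, 0.0, -0.0]
contact_force: [0.7, -1.3, 0.4]
grip_width: 0.998
gripper_force: 0.0
t 1.00 yaw now 1.467 q6 -1.31 rz_tool -0.023 shift after turning [0.3562 0.2509 0.0312] shift before [0.3619 0.2427 0.0312]
```

Triangulated heights: 15–16 mm for slat tops (expected 18) and 79 mm for the head (expected 79). These are consistent. Moving above the near slat.

```bash
echo '[[0, 0, 0, 0, 0, -0.023, 1], [0.04, 0.028, 0.004, 0, 0, 0, 1], [0.04, 0.028, 0.004, 0, 0, 0, 1], [0.04, 0.028, 0.004, 0, 0, 0, 1], [0.04, 0.028, 0.004, 0, 0, 0, 1], [0.04, 0.028, 0.004, 0, 0, 0, 1], [0.04, 0.028, 0.004, 0, 0, 0, 1], [0.04, 0.028, 0.004, 0, 0, 0, 1]]' | python3 nudge.py 
echo '[[0.04, 0.028, 0.003, 0, 0, 0, 1], [0.036, 0.027, 0.0, 0, 0, 0, 1], [0, 0, 0, 0, 0, 0, 1], [0, 0, 0, 0, 0, 0, 1]]' | python3 nudge.py 
python3 -c "
from h import *
go(.440,-.269,.2,1.49)
C=env.calibration('wrist');im=env.snapshot('wrist');cv2.imwrite('pics/w1.png',im[:,:,::-1])
for c in blobs(masks(im)['pale'],500):
  ce,sz,b=rect(c);print(ce,sz,[plane('wrist',p,.018,C)[:2].round(4).tolist() for p in [ce,*b]])"
```

```text
time: 1.8
tool_pos: [0.3817, -0.3403, 0.2033]
tool_rot: [0.739, 0.674, -0.0, 0.0]
contact_force: [-0.1, -2.0, 0.2]
grip_width: 0.996
gripper_force: 0.0
time: 2.2
tool_pos: [0.4426, -0.2703, 0.2003]
tool_rot: [0.737, 0.676, -0.0, 0.0]
contact_force: [-0.4, 0.6, 0.2]
grip_width: 1.0
gripper_force: 0.0
t 2.20 yaw now 1.483 q6 -0.59 rz_tool -0.007 shift after turning [ 0.0011 -0.0027  0.0003] shift before [ 0.0011 -0.0027  0.0003]
(519.5198364257812, 166.96371459960938) (27.240581512451172, 212.92808532714844) [[0.6171, -0.2438], [0.6075, -0.3452], [0.6029, -0.1561], [0.6251, -0.1588], [0.6341, -0.3486]]
(324.0, 156.0) (110.0, 26.0) [[0.4449, -0.2191], [0.4381, -0.173], [0.4599, -0.1749], [0.4524, -0.2695], [0.4285, -0.2674]]
(325.5, 271.5) (59.0, 23.0) [[0.4364, -0.3286], [0.4283, -0.2976], [0.45, -0.2995], [0.4451, -0.3614], [0.4222, -0.3594]]
(532.5, 463.5) (31.0, 51.0) [[0.6577, -0.5937], [0.6263, -0.5673], [0.6852, -0.5725], [0.6902, -0.621], [0.6293, -0.6156]]
```

View pics/w1.png

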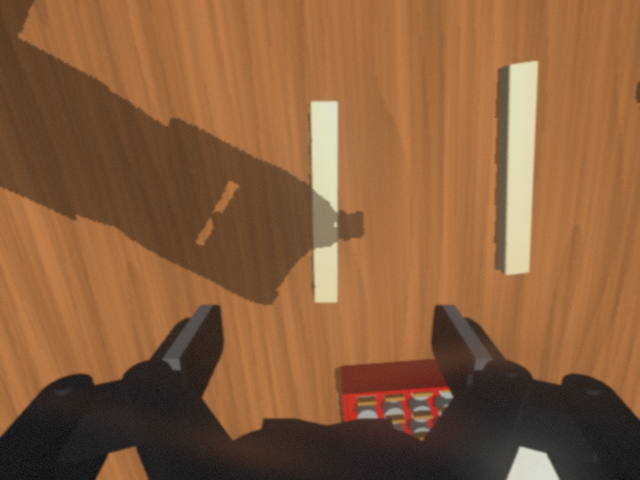

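The near slat is seen from (324,101) to (326,302), shaded mid-way, and the far slat around (519,167). The lengths (187 to 190 mm) and positions agree with the top view to 2 mm. Descending and gripping.

```bash
echo '[[0.002, -0.0027, 0.04, 0, 0, -0.007, 1], [0, 0, 0.04, 0, 0, 0, 1], [0, 0, 0.04, 0, 0, 0, 0.7], [0, 0, 0.04, 0, 0, 0, 0.6], [0, 0, 0.025, 0, 0, 0, 0.6], [0, 0, 0.01, 0, 0, 0, 0.6], [0, 0, 0, 0, 0, 0, 0.6]]' | python3 nudge.py 40
echo '[[0, 0, 0.002, 0, 0, 0, 0.6], [0, 0, 0, 0, 0, 0, 0], [0, 0, 0, 0, 0, 0, 0], [0, 0, 0, 0, 0, 0, 0], [0, 0, 0, 0, 0, 0, 0], [0, 0, 0, 0, 0, 0, 0], [0, 0, 0, 0, 0, 0, 0]]' | python3 nudge.py 40
python3 -c "
from h import *
go(.440,-.268,.003,1.49)"
```

```text
time: 2.95
tool_pos: [0.4388, -0.2695, 0.0045]
tool_rot: [0.736, 0.677, -0.0, -0.001]
contact_force: [0.6, -0.3, 0.5]
grip_width: 0.6
gripper_force: 0.0
time: 3.65
tool_pos: [0.44, -0.2692, 0.0046]
tool_rot: [0.735, 0.678, 0.0, 0.001]
contact_force: [-1.0, -1.7, 6.6]
grip_width: 0.269
gripper_force: 39.6
t 3.65 yaw now 1.491 q6 -0.60 rz_tool 0.001 shift after turning [ 0.0012 -0.0001  0.0016] shift before [ 0.0012 -0.0001  0.0016]
```

```bash
echo '[[0, 0, -0.02, 0, 0, 0, 0], [0, 0, -0.03, 0, 0, 0, 0], [0, 0, -0.04, 0, 0, 0, 0], [0, 0, -0.04, 0, 0, 0, 0], [0, 0, -0.04, 0, 0, 0, 0], [0, 0, -0.04, 0, 0, 0, 0], [0, 0, -0.04, 0, 0, 0, 0], [0, 0, 0, 0, 0, 0, 0]]' | python3 nudge.py | tail -2
python3 -c "
from h import *
go(.49,.05,.26,1.407)"
```

```text
grip_width: 0.269
gripper_force: 39.7
t 4.45 yaw now 1.491 q6 -0.60 rz_tool 0.084 shift after turning [ 0.3233 -0.0036 -0.0029] shift before [ 0.3224  0.0236 -0.0027]
```

```bash
echo '[[0, 0, 0, 0, 0, 0.084, 0], [0.046, 0, 0, 0, 0, 0, 0], [0.046, 0, 0, 0, 0, 0, 0], [0.046, 0, 0, 0, 0, 0, 0], [0.046, 0, 0, 0, 0, 0, 0], [0.046, 0, 0, 0, 0, 0, 0], [0.046, 0, 0, 0, 0, 0, 0], [0.046, -0.003, 0, 0, 0, 0, 0]]' | python3 nudge.py | tail -2
echo '[[0, 0, 0, 0, 0, 0, 0], [0, 0, 0, 0, 0, 0, 0], [0, 0, 0, 0, 0, 0, 0]]' | python3 nudge.py | head -3
python3 -c "
from h import *
go(.49,.05,.26,1.407)
C=env.calibration('wrist');im=env.snapshot('wrist');cv2.imwrite('pics/w2.png',im[:,:,::-1]);np.save('w2.npy',C['camera_from_world'])
for k,z in(('blue',.01),('dark',.028),('black',.098),('pale',.3)):
 for c in blobs(masks(im)[k],700):
  ce,sz,b=rect(c);print(k,np.round(ce),np.round(sz),[plane('wrist',p,z,C)[:2].round(4).tolist() for p in [ce,*b]])"
```

```text
grip_width: 0.265
gripper_force: 39.7
time: 5.55
tool_pos: [0.489, 0.0487, 0.2531]
tool_rot: [0.763, 0.647, -0.0, 0.0]
t 5.55 yaw now 1.406 q6 0.13 rz_tool -0.001 shift after turning [ 0.0014  0.0008 -0.0069] shift before [ 0.0014  0.0008 -0.0069]
blue [328. 106.] [213. 233.] [[0.5054, 0.142], [0.4142, 0.2512], [0.6271, 0.2158], [0.6135, 0.0128], [0.3615, 0.0547]]
dark [101. 254.] [110. 193.] [[0.2385, 0.0337], [0.1437, 0.09], [0.351, 0.0939], [0.3397, -0.0263], [0.1107, -0.0346]]
dark [516. 394.] [284.  45.] [[0.6804, -0.2277], [0.5149, -0.152], [0.5412, -0.099], [0.8573, -0.3086], [0.8425, -0.3777]]
dark [272. 249.] [91. 33.] [[0.4226, 0.0088], [0.4005, 0.0548], [0.4349, 0.0603], [0.4461, -0.0405], [0.4091, -0.0474]]
dark [597. 288.] [ 29. 124.] [[0.7717, -0.096], [0.7103, -0.124], [0.8075, -0.0408], [0.8299, -0.0694], [0.7323, -0.1566]]
black [296. 424.] [110. 339.] [[0.4215, -0.1608], [0.2709, -0.0672], [0.5978, -0.1218], [0.5907, -0.2659], [0.2236, -0.2045]]
black [ 99. 452.] [ 55. 196.] [[0.2081, -0.1624], [0.1212, -0.1106], [0.321, -0.144], [0.3004, -0.2174], [0.0883, -0.1819]]
black [560. 454.] [ 51. 157.] [[0.6932, -0.2462], [0.6117, -0.1978], [0.7727, -0.2247], [0.7794, -0.2974], [0.6092, -0.269]]
pale [328. 178.] [219.  69.] [[0.5, 0.1124], [0.4961, 0.1399], [0.5125, 0.1372], [0.5047, 0.0794], [0.4849, 0.0827]]
```

View pics/w2.png

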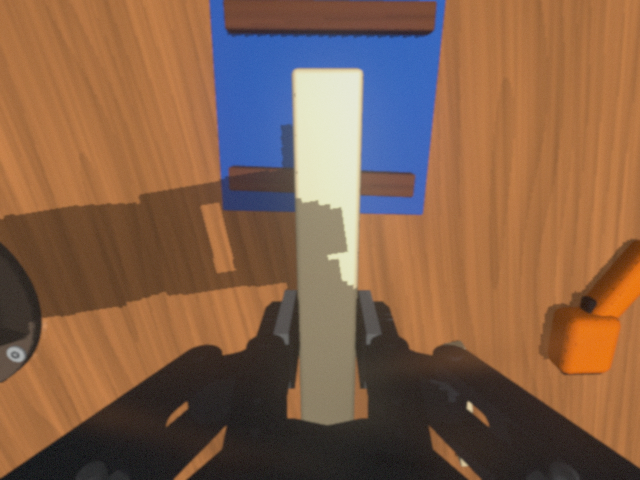

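The wrist view shows the held slat from (328,69) to (329,422). The board's near edge runs from (223,212) to (423,214), and the dark slats from (230,178) to (414,184) and from (226,15) to (434,17).

Run:
```python
from h import *
C=env.calibration('wrist')
P=lambda u,v,z:plane('wrist',(u,v),z,C)[:2].round(4)
print("board near corners",P(223,212,.01),P(423,214,.01))
print("board side pts",P(213,60,.01),P(438,60,.01))
for q in((230,178),(414,184),(226,16),(434,18)):print("low",P(*q,.026))
a,b=P(328,69,.2665),P(329.5,422,.2665);print("held",a,b,(a+b)/2,np.linalg.norm(a-b),env.get_obs()["tool_pos"])
c=np.array([.5008,.1424]);ex=np.array([.986,-.163])
for s in(-.075,.075):print(c+s*ex)
```

```text
board near corners [0.3749 0.0534] [0.5908 0.015 ]
board side pts [0.4032 0.2018] [0.6182 0.1658]
low [0.3961 0.0898]
low [0.5807 0.0527]
low [0.4281 0.2315]
low [0.6123 0.1991]
held [0.5054 0.1425] [ 4.823e-01 -2.000e-04] [0.49385 0.07115] 0.14455760097621984 [0.48908676 0.0483991  0.2531856 ]
[0.42685  0.154625]
[0.57475  0.130175]
```

```bash
python3 -c "
from h import *
go(.4276,.1553,.0326,1.399)"
```

```text
t 5.60 yaw now 1.406 q6 0.13 rz_tool 0.007 shift after turning [ 0.0949 -0.0788  0.2206] shift before [ 0.0954 -0.0782  0.2206]
```

```bash
echo '[[0.032, -0.026, 0, 0, 0, 0.007, 0], [0.032, -0.026, 0, 0, 0, 0, 0], [0.031, -0.0265, 0, 0, 0, 0, 0], [0, 0, 0.04, 0, 0, 0, 0], [0, 0, 0.04, 0, 0, 0, 0], [0, 0, 0.04, 0, 0, 0, 0], [0, 0, 0.04, 0, 0, 0, 0], [0, 0, 0.03, 0, 0, 0, 0]]' | python3 nudge.py | head -3
echo '[[0, 0, 0.015, 0, 0, 0, 0], [0, 0, 0, 0, 0, 0, 0], [0, 0, 0, 0, 0, 0, 0]]' | python3 nudge.py
python3 -c "
from h import *
go(.4276,.1553,.0326,1.399)"
```

```text
time: 6.4
tool_pos: [0.4276, 0.1549, 0.0614]
tool_rot: [0.766, 0.643, -0.0, -0.0]
time: 6.7
tool_pos: [0.4282, 0.1554, 0.0486]
tool_rot: [0.765, 0.644, -0.0, 0.0]
contact_force: [-0.8, 0.9, -0.4]
grip_width: 0.269
gripper_force: 39.7
t 6.70 yaw now 1.398 q6 0.38 rz_tool -0.001 shift after turning [-0.0002 -0.0006  0.016 ] shift before [-0.0002 -0.0006  0.016 ]
```

```bash
echo '[[0, 0, 0.004, 0, 0, 0, 0], [0, 0, 0.004, 0, 0, 0, 0], [0, 0, 0.003, 0, 0, 0, 0], [0, 0, 0.002, 0, 0, 0, 0], [0, 0, 0, 0, 0, 0, 0]]' | python3 nudge.py
echo '[[0, 0, 0.001, 0, 0, 0, 0], [0, 0, 0.001, 0, 0, 0, 0], [0, 0, 0, 0, 0, 0, 0]]' | python3 nudge.py
```

```text
time: 7.2
tool_pos: [0.4277, 0.1562, 0.0351]
tool_rot: [0.765, 0.644, -0.0, -0.0]
contact_force: [-0.4, -0.7, -0.6]
grip_width: 0.266
gripper_force: 39.7
time: 7.5
tool_pos: [0.4278, 0.1562, 0.0332]
tool_rot: [0.765, 0.644, -0.0, 0.0]
contact_force: [-0.3, -0.2, -1.6]
grip_width: 0.271
gripper_force: 39.7
```

```bash
echo '[[0, 0, 0.001, 0, 0, 0, 0], [0, 0, 0, 0, 0, 0, 0], [0, 0, 0, 0, 0, 0, 0]]' | python3 nudge.py
echo '[[0, 0, 0.001, 0, 0, 0, 0], [0, 0, 0, 0, 0, 0, 0], [0, 0, 0, 0, 0, 0, 0]]' | python3 nudge.py
```

```text
time: 7.8
tool_pos: [0.4279, 0.1562, 0.0325]
tool_rot: [0.765, 0.644, 0.0, 0.0]
contact_force: [-0.7, 0.3, 5.5]
grip_width: 0.269
gripper_force: 40.4
time: 8.1
tool_pos: [0.4279, 0.1562, 0.0325]
tool_rot: [0.765, 0.644, 0.001, 0.0]
contact_force: [-4.3, -1.2, 23.7]
grip_width: 0.267
gripper_force: 42.7
```

Contact came at TCP 0.0325, which confirms a support height of 28 mm. I'll ease off, release and rise.

```bash
echo '[[0, 0, -0.001, 0, 0, 0, 0], [0, 0, 0, 0, 0, 0, 0], [0, 0, 0, 0, 0, 0, 0.3], [0, 0, 0, 0, 0, 0, 0.4], [0, 0, 0, 0, 0, 0, 0.55], [0, 0, 0, 0, 0, 0, 0.55], [0, 0, 0, 0, 0, 0, 0.55]]' | python3 nudge.py 
echo '[[0, 0, -0.01, 0, 0, 0, 0.55], [0, 0, -0.03, 0, 0, 0, 0.55], [0, 0, -0.04, 0, 0, 0, 0.55], [0, 0, -0.04, 0, 0, 0, 0.55], [0, 0, -0.04, 0, 0, 0, 0.55], [0, 0, -0.02, 0, 0, 0, 1], [0, 0, 0, 0, 0, 0, 1]]' | python3 nudge.py |head -2
python3 -c "
from h import *
go(.6173,-.2525,.2,1.6113)"
```

```text
time: 8.8
tool_pos: [0.4278, 0.1562, 0.0322]
tool_rot: [0.765, 0.644, -0.0, 0.0]
contact_force: [-0.3, 0.6, 0.0]
grip_width: 0.552
gripper_force: 0.0
time: 9.5
tool_pos: [0.4285, 0.1564, 0.2155]
t 9.50 yaw now 1.400 q6 0.38 rz_tool -0.211 shift after turning [-0.4162  0.172   0.0156] shift before [-0.3708  0.2555  0.0162]
```

```bash
echo '[[0, 0, 0, 0, 0, -0.106, 1], [0, 0, 0, 0, 0, -0.105, 1], [-0.0416, 0.0172, 0.0015, 0, 0, 0, 1], [-0.0416, 0.0172, 0.0015, 0, 0, 0, 1], [-0.0416, 0.0172, 0.0015, 0, 0, 0, 1], [-0.0416, 0.0172, 0.0015, 0, 0, 0, 1], [-0.0416, 0.0172, 0.0015, 0, 0, 0, 1], [-0.0416, 0.0172, 0.0015, 0, 0, 0, 1]]' | python3 nudge.py |head -2
echo '[[-0.0416, 0.0172, 0.0015, 0, 0, 0, 1], [-0.0416, 0.0172, 0.0015, 0, 0, 0, 1], [-0.0416, 0.0172, 0.0015, 0, 0, 0, 1], [-0.0416, 0.0172, 0.0015, 0, 0, 0, 1], [0, 0, 0, 0, 0, 0, 1], [0, 0, 0, 0, 0, 0, 1]]' | python3 nudge.py |head -2
python3 -c "
from h import *
go(.6173,-.2525,.2,1.6113)
C=env.calibration('wrist');im=env.snapshot('wrist');cv2.imwrite('pics/w3.png',im[:,:,::-1])
for c in blobs(masks(im)['pale'],400):
  ce,sz,b=rect(c);print(ce,sz,[plane('wrist',p,.018,C)[:2].round(4).tolist() for p in [ce,*b]])"
```

```text
time: 10.3
tool_pos: [0.5409, -0.0909, 0.2024]
time: 10.9
tool_pos: [0.6157, -0.253, 0.1957]
t 10.90 yaw now 1.609 q6 -0.53 rz_tool -0.002 shift after turning [ 0.0005  0.0016 -0.0043] shift before [ 0.0005  0.0016 -0.0043]
(329.5, 158.0) (108.0, 27.0) [[0.6161, -0.2028], [0.6031, -0.1593], [0.6255, -0.1584], [0.6303, -0.2505], [0.6057, -0.2514]]
(330.0, 272.0) (68.0, 24.0) [[0.6209, -0.3099], [0.6083, -0.2761], [0.6306, -0.2753], [0.6342, -0.3457], [0.6105, -0.3466]]
```

View pics/w3.png

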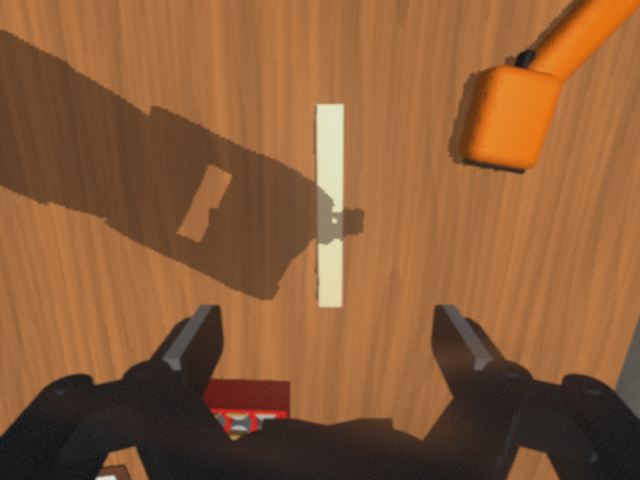

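The far slat is seen from (330,104) to (331,306), nearly centred. The scanner's nearest edge at column 462 is over 100 mm away. Descending and gripping.

```bash
echo '[[0.0005, 0.0025, 0.04, 0, 0, -0.003, 1], [0, 0, 0.04, 0, 0, 0, 1], [0, 0, 0.04, 0, 0, 0, 0.7], [0, 0, 0.04, 0, 0, 0, 0.6], [0, 0, 0.022, 0, 0, 0, 0.6], [0, 0, 0.009, 0, 0, 0, 0.6], [0, 0, 0, 0, 0, 0, 0.6], [0, 0, 0, 0, 0, 0, 0.6]]' | python3 nudge.py |head -2
echo '[[0, 0, 0, 0, 0, 0, 0], [0, 0, 0, 0, 0, 0, 0], [0, 0, 0, 0, 0, 0, 0], [0, 0, 0, 0, 0, 0, 0], [0, 0, 0, 0, 0, 0, 0], [0, 0, 0, 0, 0, 0, 0]]' | python3 nudge.py
echo '[[0, 0, -0.02, 0, 0, 0, 0], [0, 0, -0.03, 0, 0, 0, 0], [0, 0, -0.04, 0, 0, 0, 0], [0, 0, -0.04, 0, 0, 0, 0], [0, 0, -0.04, 0, 0, 0, 0], [0, 0, -0.04, 0, 0, 0, 0], [0, 0, -0.04, 0, 0, 0, 0], [0, 0, 0, 0, 0, 0, 0]]' | python3 nudge.py
python3 -c "
from h import *
go(.5754,.1297,.25,1.399)"
```

```text
time: 11.75
tool_pos: [0.6194, -0.2518, 0.0077]
time: 12.35
tool_pos: [0.6194, -0.2522, 0.0079]
tool_rot: [0.692, 0.722, 0.0, 0.001]
contact_force: [-0.8, 0.9, 6.2]
grip_width: 0.27
gripper_force: 40.2
time: 13.15
tool_pos: [0.6201, -0.2527, 0.2631]
tool_rot: [0.692, 0.722, 0.001, 0.005]
contact_force: [-0.0, -0.0, -0.4]
grip_width: 0.266
gripper_force: 39.4
t 13.15 yaw now 1.614 q6 -0.53 rz_tool 0.215 shift after turning [ 0.3692 -0.1095  0.0103] shift before [ 0.384  -0.0284  0.0109]
```

```bash
echo '[[0, 0, 0, 0, 0, 0.108, 0], [0, 0, 0, 0, 0, 0.107, 0], [0.046, -0.0137, 0, 0, 0, 0, 0], [0.046, -0.0137, 0, 0, 0, 0, 0], [0.046, -0.0137, 0, 0, 0, 0, 0], [0.046, -0.0137, 0, 0, 0, 0, 0], [0.046, -0.0137, 0, 0, 0, 0, 0], [0.046, -0.0137, 0, 0, 0, 0, 0]]' | python3 nudge.py |head -2
echo '[[0.046, -0.0137, 0, 0, 0, 0, 0], [0.046, -0.0137, 0, 0, 0, 0, 0], [0, 0, 0.04, 0, 0, 0, 0], [0, 0, 0.04, 0, 0, 0, 0], [0, 0, 0, 0, 0, 0, 0], [0, 0, 0, 0, 0, 0, 0]]' | python3 nudge.py
python3 -c "
from h import *
go(.5754,.1297,.0359,1.399)
C=env.calibration('wrist');im=env.snapshot('wrist');cv2.imwrite('pics/w4.png',im[:,:,::-1])
im=env.snapshot('top');cv2.imwrite('pics/t4.png',im[:,:,::-1])"
```

```text
time: 13.95
tool_pos: [0.5843, 0.0358, 0.2564]
time: 14.55
tool_pos: [0.574, 0.1292, 0.1769]
tool_rot: [0.765, 0.644, -0.0, -0.0]
contact_force: [0.5, -0.7, 0.0]
grip_width: 0.268
gripper_force: 39.5
t 14.55 yaw now 1.399 q6 0.28 rz_tool -0.000 shift after turning [0.0008 0.0014 0.141 ] shift before [0.0008 0.0014 0.141 ]
```

View pics/w4.png

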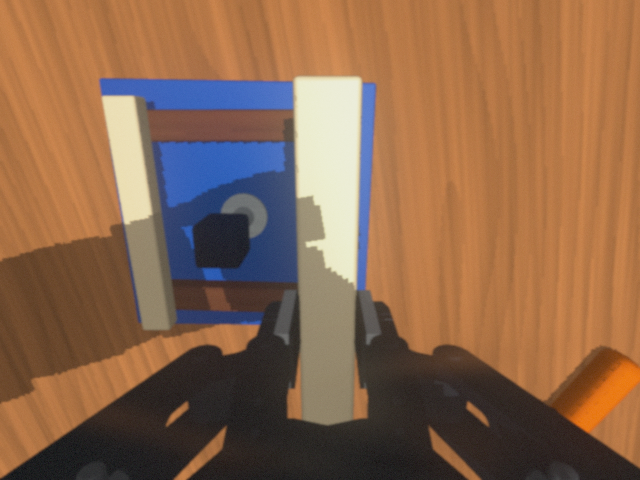

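The view shows the placed slat from (122,97) to (160,328), the board's far corners at (102,79) and (376,84), the head top around (221,240) and the held slat's far end at (328,77).

Run:
```python
from h import *
C=env.calibration('wrist');im=cv2.imread('pics/w4.png')[:,:,::-1].copy()
P=lambda u,v,z:plane('wrist',(u,v),z,C)[:2]
A,B=P(102,79,.01),P(376,84,.01); ex=(B-A)/np.linalg.norm(B-A); ey=np.array([-ex[1],ex[0]]); c=(A+B)/2-.11*ey
print("far edge",A,B,np.linalg.norm(B-A),"psi",np.arctan2(ex[1],ex[0]),"c",c)
loc=lambda p:(np.array([(p-c)@ex,(p-c)@ey])).round(4)
s=[P(*q,.046) for q in((105,97),(137,97),(144,329),(174,327))]
print("placed",[loc(p) for p in s],loc(sum(s)/4))
h=[P(*q,.098) for q in((197,214),(249,214),(194,268),(241,268))]
print("head",sum(h)/4,loc(sum(h)/4),[loc(p) for p in h])
print("held end",loc(P(328,77,env.get_obs()["tool_pos"][2]+.010)),"tcp",loc(env.get_obs()["tool_pos"][:2]))
for c_ in blobs(masks(im)["black"][200:280,180:260],500):
  print(cv2.boundingRect(c_),(cv2.approxPolyDP(c_,4,True)[:,0]+[180,200]).tolist())
```

```text
far edge [0.41954815 0.27009133] [0.63262848 0.22923348] 0.21696219117960625 psi -0.18944903864052953 c [0.50537335 0.14163051]
placed [array([-0.0878,  0.0947]), array([-0.0652,  0.0951]), array([-0.0858, -0.0928]), array([-0.0597, -0.0905])] [-0.0746  0.0016]
head [0.50788693 0.1463744 ] [0.0016 0.0051] [array([-0.0118,  0.0234]), array([0.0212, 0.0239]), array([-0.0171, -0.0136]), array([ 0.014 , -0.0131])]
held end [0.0695 0.0942] tcp [0.0705 0.0007]
(16, 27, 53, 40) [[247, 232], [235, 227], [241, 233], [237, 239], [232, 236], [237, 241], [229, 233], [232, 240], [226, 244], [221, 240], [225, 241], [225, 232], [218, 247], [218, 238], [213, 242], [212, 237], [209, 245], [207, 236], [207, 244], [198, 243], [204, 250], [196, 251], [198, 265], [237, 266], [248, 247]]
```

```bash
echo '[[0, 0.004, 0.02, 0, 0, 0.005, 0], [0, 0, 0.03, 0, 0, 0, 0], [0, 0, 0.03, 0, 0, 0, 0], [0, 0, 0.025, 0, 0, 0, 0], [0, 0, 0.015, 0, 0, 0, 0], [0, 0, 0.008, 0, 0, 0, 0], [0, 0, 0.005, 0, 0, 0, 0], [0, 0, 0, 0, 0, 0, 0]]' | python3 nudge.py 
echo '[[0, 0, 0.002, 0, 0, 0, 0], [0, 0, 0.002, 0, 0, 0, 0], [0, 0, 0, 0, 0, 0, 0], [0, 0, 0, 0, 0, 0, 0]]' | python3 nudge.py
```

```text
time: 15.45
tool_pos: [0.5782, 0.1285, 0.0439]
tool_rot: [0.767, 0.642, 0.0, 0.0]
contact_force: [-0.4, -0.9, -1.0]
grip_width: 0.268
gripper_force: 39.5
time: 15.85
tool_pos: [0.5778, 0.1287, 0.0395]
tool_rot: [0.767, 0.642, 0.0, 0.0]
contact_force: [0.2, 0.3, -0.6]
grip_width: 0.265
gripper_force: 39.5
```

```bash
echo '[[0, 0, 0.0015, 0, 0, 0, 0], [0, 0, 0.001, 0, 0, 0, 0], [0, 0, 0, 0, 0, 0, 0], [0, 0, 0, 0, 0, 0, 0]]' | python3 nudge.py 
echo '[[0, 0, 0.001, 0, 0, 0, 0], [0, 0, 0, 0, 0, 0, 0], [0, 0, 0, 0, 0, 0, 0]]' | python3 nudge.py
```

```text
time: 16.25
tool_pos: [0.5777, 0.1286, 0.0367]
tool_rot: [0.767, 0.642, -0.0, 0.0]
contact_force: [0.1, -0.2, -0.7]
grip_width: 0.27
gripper_force: 39.5
time: 16.55
tool_pos: [0.5778, 0.1286, 0.0359]
tool_rot: [0.767, 0.642, 0.0, 0.0]
contact_force: [0.3, 0.7, 1.3]
grip_width: 0.268
gripper_force: 39.8
```

Contact at 0.0359, as predicted. Releasing.

```bash
echo '[[0, 0, 0, 0, 0, 0, 0.3], [0, 0, 0, 0, 0, 0, 0.4], [0, 0, 0, 0, 0, 0, 0.55], [0, 0, 0, 0, 0, 0, 0.55], [0, 0, 0, 0, 0, 0, 0.55]]' | python3 nudge.py |tail -3
echo '[[0, 0, -0.01, 0, 0, 0, 0.55], [0, 0, -0.03, 0, 0, 0, 0.55], [0, 0, -0.04, 0, 0, 0, 0.55], [0, 0, -0.04, 0, 0, 0, 0.55], [0, 0, -0.04, 0, 0, 0, 0.55], [-0.04, -0.025, -0.02, 0, 0, 0, 1], [-0.04, -0.025, 0, 0, 0, 0, 1], [-0.04, -0.025, 0, 0, 0, 0, 1]]' | python3 nudge.py |head -2
echo '[[0, 0, 0, 0, 0, 0, 1], [0, 0, 0, 0, 0, 0, 1], [0, 0, 0, 0, 0, 0, 1]]' | python3 nudge.py |head -2
python3 -c "
from h import *
im=env.snapshot('wrist');cv2.imwrite('pics/w5.png',im[:,:,::-1])
go(.5035,.142,.2,1.39)"
```

```text
contact_force: [-0.3, 0.4, -0.4]
grip_width: 0.548
gripper_force: 0.0
time: 17.85
tool_pos: [0.4823, 0.0238, 0.2166]
time: 18.15
tool_pos: [0.4843, 0.0249, 0.2158]
t 18.20 yaw now 1.395 q6 0.09 rz_tool 0.005 shift after turning [ 0.1184 -0.0021  0.0155] shift before [ 0.1184 -0.0016  0.0155]
```

View pics/w5.png

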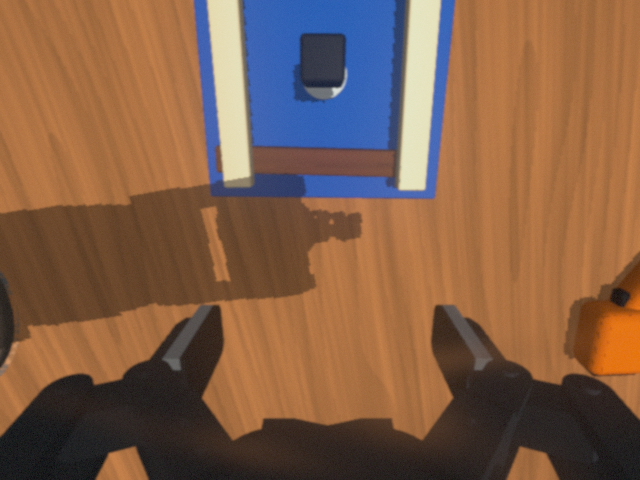

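Both pale slats now lie across the dark ones, at columns about 232 and 415. The head top spans roughly (302..346, 34..82). Moving nearer for a second view to triangulate the head.

```bash
cat >> h.py <<'E'
def head(im,tag):
    g=cv2.cvtColor(im,cv2.COLOR_RGB2HSV); m=(g[...,2]<60); m[300:]=0
    b=[c for c in blobs(cv2.morphologyEx(m.astype(np.uint8),cv2.MORPH_OPEN,np.ones((7,7))),600)]
    for c in b: print(tag,cv2.boundingRect(c),[np.round(v,1).tolist() for v in rect(c)])
E
python3 -c "
from h import *
C=env.calibration('wrist');np.save('C5.npy',C)
head(cv2.imread('pics/w5.png')[:,:,::-1].copy(),'w5')"
echo '[[0.03, 0, 0, 0, 0, 0.005, 1], [0.02, 0, 0, 0, 0, 0, 1], [0, 0, 0, 0, 0, 0, 1], [0, 0, 0, 0, 0, 0, 1], [0, 0, 0, 0, 0, 0, 1]]' | python3 nudge.py |head -2
python3 -c "
from h import *
C=env.calibration('wrist');np.save('C6.npy',C)
im=env.snapshot('wrist');cv2.imwrite('pics/w6.png',im[:,:,::-1]);cv2.imwrite('pics/w6c.png',cv2.resize(im[:320,180:480,::-1],None,fx=1.8,fy=1.8))
head(im,'w6')"
```

```text
time: 18.7
tool_pos: [0.4925, 0.0736, 0.2151]
```

View pics/w6c.png

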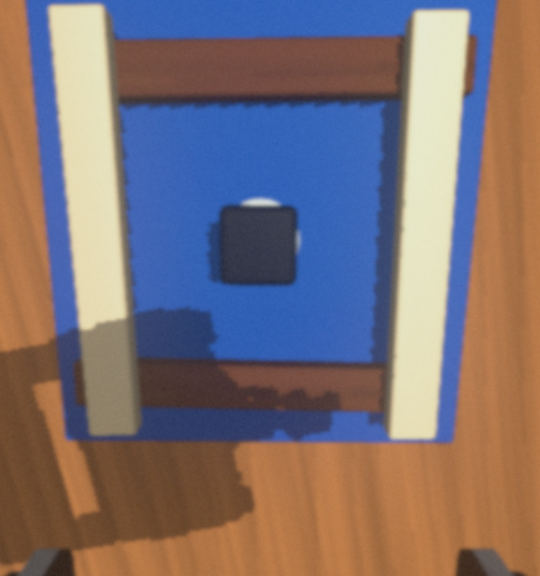

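The crop shows the head top at full-image columns 303–345 and rows 114–158, centre (324,136). The four slats cross as wanted.

```bash
python3 - <<'E'
from h import *
C5=np.load('C5.npy',allow_pickle=True).item();C6=np.load('C6.npy',allow_pickle=True).item()
for v5,v6 in((34,114.4),):print("far edge of head top",tri(ray(0,(324,v5),C5),ray(0,(324,v6),C6)))
print("near edge",tri(ray(0,(324,82),C5),ray(0,(324,157.8),C6)))
P=lambda u,v,z:plane(0,(u,v),z,C6)[:2]
print("head@.098",P(323.9,136.1,.098),"w",np.linalg.norm(P(302.8,136,.098)-P(345,136,.098)))
f=lambda u,v:(u/1.8+180,v/1.8)
A,B=P(*f(67,439),.01),P(*f(453,441),.01);ex=(B-A)/np.linalg.norm(B-A);ey=np.array([-ex[1],ex[0]]);c=(A+B)/2+.11*ey
print("board",np.linalg.norm(B-A),np.arctan2(ex[1],ex[0]),c)
for q in([(50,5),(106,5),(88,434),(138,432)],[(414,11),(468,12),(389,438),(438,439)]):
    s=[P(*f(*p),.046) for p in q];s=[[(p-c)@ex,(p-c)@ey] for p in s];print("slat",np.round(np.mean(s,0),4),np.round(s,3).tolist())
E
python3 -c "
from h import *
go(.5035,.142,.0605,1.39)"
```

```text
far edge of head top (array([0.50611646, 0.15700736, 0.09565328]), np.float64(0.00022993711790675146))
near edge (array([0.50090682, 0.12855785, 0.09870886]), np.float64(0.00037940031395208455))
head@.098 [0.50333586 0.14301463] w 0.029214325170824777
board 0.21783017004005034 -0.18755631106274645 [0.5038176 0.1441849]
slat [-0.0752 -0.0008] [[-0.088, 0.093], [-0.065, 0.093], [-0.087, -0.095], [-0.061, -0.094]]
slat [ 0.0764 -0.0026] [[0.064, 0.092], [0.086, 0.091], [0.065, -0.096], [0.09, -0.097]]
t 18.75 yaw now 1.389 q6 0.20 rz_tool -0.001 shift after turning [ 0.0695 -0.0014  0.1547] shift before [ 0.0695 -0.0015  0.1547]
```

Head: top at 97 mm, centre (0.5035, 0.143), width 29 mm, all as stated. Both slats are within tolerance. Descending onto the head.

```bash
echo '[[0.035, -0.001, 0, 0, 0, 0.003, 1], [0.0355, 0, 0, 0, 0, 0, 1], [0, 0, 0, 0, 0, 0, 0.8], [0, 0, 0.04, 0, 0, 0, 0.7], [0, 0, 0.04, 0, 0, 0, 0.7], [0, 0, 0.04, 0, 0, 0, 0.7], [0, 0, 0.025, 0, 0, 0, 0.7], [0, 0, 0.009, 0, 0, 0, 0.7]]' | python3 nudge.py |head -4
echo '[[0, 0, 0, 0, 0, 0, 0.7], [0, 0, 0, 0, 0, 0, 0.7]]' | python3 nudge.py |head -4
python3 -c "
from h import *
go(.5035,.143,.058,1.386)"
```

```text
time: 19.55
tool_pos: [0.5034, 0.1422, 0.0591]
tool_rot: [0.77, 0.638, -0.002, -0.001]
contact_force: [-0.7, -0.6, 0.9]
time: 19.75
tool_pos: [0.5049, 0.143, 0.0623]
tool_rot: [0.77, 0.639, 0.001, 0.0]
contact_force: [0.9, -0.6, 0.5]
t 19.75 yaw now 1.385 q6 0.34 rz_tool -0.001 shift after turning [-0.0003 -0.0014  0.0043] shift before [-0.0003 -0.0014  0.0043]
```

```bash
echo '[[0, -0.0012, 0.003, 0, 0, 0, 0.7], [0, 0, 0, 0, 0, 0, 0.5], [0, 0, 0, 0, 0, 0, 0.42], [0, 0, 0, 0, 0, 0, 0.36], [0, 0, 0, 0, 0, 0, 0], [0, 0, 0, 0, 0, 0, 0], [0, 0, 0, 0, 0, 0, 0], [0, 0, 0, 0, 0, 0, 0]]' | python3 nudge.py 80
```

```text
time: 20.55
tool_pos: [0.5029, 0.1436, 0.0588]
tool_rot: [0.769, 0.639, -0.0, -0.0]
contact_force: [-3.2, 0.8, 7.2]
grip_width: 0.342
gripper_force: 79.3
```

Gripped: 0.342 × 85 = 29 mm at 79 N. Lifting gently.

```bash
echo '[[0, 0, -0.002, 0, 0, 0, 0], [0, 0, -0.004, 0, 0, 0, 0], [0, 0, -0.006, 0, 0, 0, 0], [0, 0, -0.008, 0, 0, 0, 0], [0, 0, -0.008, 0, 0, 0, 0], [0, 0, -0.008, 0, 0, 0, 0], [0, 0, -0.008, 0, 0, 0, 0], [0, 0, -0.008, 0, 0, 0, 0]]' | python3 nudge.py |tail -5
echo '[[0, 0, -0.008, 0, 0, 0, 0], [0, 0, -0.008, 0, 0, 0, 0], [0, 0, -0.008, 0, 0, 0, 0], [0, 0, -0.008, 0, 0, 0, 0], [0, 0, -0.007, 0, 0, 0, 0], [0, 0, -0.005, 0, 0, 0, 0], [0, 0, -0.003, 0, 0, 0, 0], [0, 0, -0.001, 0, 0, 0, 0]]' | python3 nudge.py |tail -5
echo '[[0, 0, 0, 0, 0, 0, 0], [0, 0, 0, 0, 0, 0, 0], [0, 0, 0, 0, 0, 0, 0], [0, 0, 0, 0, 0, 0, 0], [0, 0, 0, 0, 0, 0, 0]]' | python3 nudge.py
python3 -c "
from h import *
im=env.snapshot('scene');cv2.imwrite('pics/s7.png',cv2.resize(im[100:340,180:500,::-1],None,fx=2,fy=2))"
```

```text
tool_pos: [0.5031, 0.1435, 0.1111]
tool_rot: [0.769, 0.639, 0.0, 0.0]
contact_force: [0.3, 0.2, -6.1]
grip_width: 0.345
gripper_force: 79.4
tool_pos: [0.5032, 0.1435, 0.1585]
tool_rot: [0.769, 0.639, 0.0, 0.0]
contact_force: [0.0, 0.4, -6.9]
grip_width: 0.339
gripper_force: 79.4
time: 22.65
tool_pos: [0.5031, 0.1435, 0.1582]
tool_rot: [0.769, 0.639, -0.0, -0.0]
contact_force: [0.4, 0.3, -6.4]
grip_width: 0.339
gripper_force: 79.4
```

View pics/s7.png

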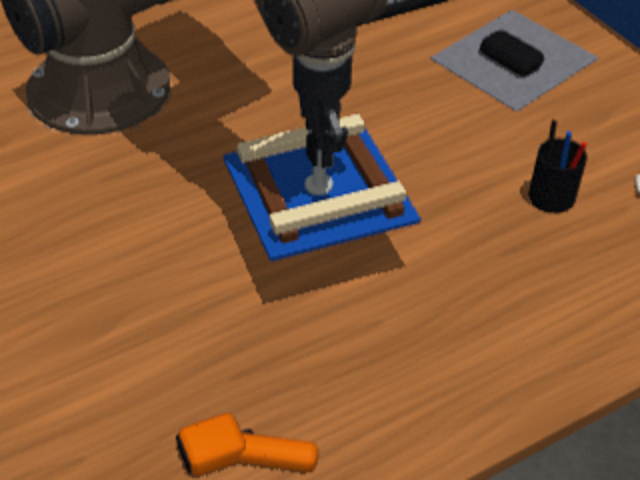

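The carrier hangs level in the gripper about 10 cm up, its shadow offset below it. All four slats are aboard (crop near (320,190)) and the bystanders are untouched. Handing in.

```bash
python3 -c "
from rig import env
print(env.sign_off())"
```

```text
the job is handed in; nothing more can be done
None
```

Both pale slats lie crosswise on the dark ones, and the carrier was handed in held level by its head about 10 cm above the bench with all four slats aboard; the judge returned no verdict.

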